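Rewind the ram and swap out the spent cartridge

TASK

Take the red crank knob and wind the crank anticlockwise (seen from above) to draw the piston out of the white cartridge: it drags all the way and then suddenly lets go. Wind on just enough to bring the piston clear and stop, because half a turn after it lets go the rod would run back onto its end buffer, which it must not touch. Then, without forcing it, lift the freed cartridge out of the cradle and lay it flat between the guides of the empty rack on the left, leaving the two ink bottles standing where they are.

Things in the scene. Friction and masses are not known exactly. Their poses are not given: they have to be found in the camera images.
- rewinder: Hand-cranked ram drive (fixed): green housing, local x -31 to 31, y -75 to 95 mm, 88 mm high. Origin on the table under the crank's axis, z up. Its rod runs along local y, 50 mm above the table, into the cartridge on the -y side; winding draws it to +y by 8 mm per rad (50 mm a turn). The piston starts 40 to 85 mm deep, hidden, so it leaves the cartridge after about 0.8 to 1.7 turns.
- crank_axis (a point): Point on the crank's vertical axis, 130 mm above the table. Wind anticlockwise seen from above; it hardly turns the other way. Moving it under drag takes about 7 to 11 N at the knob until the piston leaves the cartridge, then at once only 1 to 2 N. Half a turn (25 mm of rod) further the rod meets the end buffer. It stays where it is left.
- crank_knob (a point): Middle of the crank's upright red knob, 130 mm above the table: cylinder 22 mm across, 42 mm high (107 to 149 mm above the table), spinning freely on its own pin 45 mm from the crank's axis, so a grip need not turn with the crank. The steel crank arm under it reaches 105 mm high, its hub 112 mm. The crank starts at any angle and makes full turns.
- cradle: Fixed aluminium bed on the rewinder's -y side, same origin and axes as the rewinder. The cartridge lies on its floor, 27 mm above the table, centred at local (0, -155) mm; black corner guides 16 mm high stand at the ends (the middle 100 mm of the sides is free for fingers), two posts 67 mm high before its open end. Its rails inside the housing give the rod its drag.
- cartridge: Loose spent cartridge, 0.2 to 0.35 kg: white square tube 46 x 46 mm, 150 mm long along its own y, blue band; open at +y (towards the housing), bore 30 mm square. Origin at the centre of its underside. Held until the piston is out; after the drag drops, another 5 mm (0.6 rad of crank) draws the piston's nose fully clear, then it lifts straight up.
- rack: Fixed empty rack on the left: plate 70 x 172 mm (long along own y), origin under its centre, floor 12 mm above the table. Corner guides and end stops 16 mm above the floor leave a bed 53 x 160 mm; the middle 110 mm of its sides is free. The cartridge may lie either way round. Hoses arch across the way there (x over 0.46, y 0 to 0.2, up to 0.29 m high): pass above or on the robot's side.
- ink_bottle_0: Loose ink bottle with a blue body, 44 mm across, 90 mm high, beyond the rack on the left. Origin at the centre of its underside. Bystander.
- ink_bottle_1: Loose ink bottle with a red body, 44 mm across, 90 mm high, on the right. Origin at the centre of its underside. Bystander.
- end_plate: Fixed dark end plate closing the housing at local y = 95 to 103 mm; it carries the rubber end buffer inside, behind the rod. Same origin and axes as the rewinder.

How it is judged:
By the outcome, as a careful person would: the job done as asked, in the order asked, and still so for the second after the job is handed in, with the robot touching nothing.
It also fails if it takes over 72 s, if anything falls off the work surface, if the arm or the gripper's body presses on something with over 40 N, if the wrist force passes 120 N, or if a joint passes its speed limit or range.

ROBOT

A 6-joint arm with a two-finger parallel gripper is mounted at the origin on a cart in front of the work surface, level with it; the furniture and walls round the work are solid. World frame = base frame: x ahead of the robot, y to its left, z up, the work surface at z = 0. Lengths are in m, angles in rad, forces in N, time in s.
With the tool pointing down it reaches from about 0.35 to 0.95 m from the base axis. Payload 17.4 kg.
Tool frame: the origin (TCP) lies at the very end of the fingers, on their centre line; the grasp point (between the pads) lies 19 mm behind it; z points along the fingers, x is the direction in which the jaws open and shut, and the axes are right-handed (so a half turn about z gives the same grasp; the last joint's range is limited). The gripper opens to 93 mm and grips with 3 to 60 N. Pads are 15 mm wide; open, the fingers measure 128 mm over their backs; the gripper's body (75 mm by 188 mm) begins 65 mm behind the grasp point.
Start: joints at [1.191, 0.116, 1.442, -0, 1.584, -0.038], TCP at [0.226, 0.636, 0.219] pointing down, gripper open.
Joint ranges: [-2.83, 2.83], [-0.83, 2.19], [0.07, 2.5], [-1.14, 4.28], [0.01, 3], [-2.97, 2.97]. Speed limits (rad/s): [1.89, 1.89, 2.22, 3.14, 3.14, 3.14].

INTERFACE

Orientations are given as a rotation vector (axis times angle).
In Python, from plant import ctrl gives the robot as it stands. The module is installed in compiled form; this text tells all that it offers. Calls block until the motion is done:
- ctrl.movep(position, orientation): joint-space move of the TCP to a pose.
- ctrl.movel(position, frame=None, feed=0.15): straight line of the TCP; frame=None keeps the orientation; feed is the mean speed in m/s.
- ctrl.goto_joints(angles): joint-space move.
- ctrl.move_gripper(opening): opening from 0.0 (shut) to 1.0 (fully open); the grip force is fixed at half the most; returns when the fingers have stopped.
- ctrl.pause(seconds).
- ctrl.solve_ik(position, orientation): joint angles nearest the present ones, or None.
- ctrl.get_state(): the state.
- ctrl.capture(name): name is "scene" or "top" or "wrist"; returns a dict with "pixels" (420x560x3 uint8, red, green, blue), "z_map" (420x560 float32, m along the optical axis (not along the pixel's ray), 0 where there is no reading), "camera_matrix" (3x3 intrinsics, pixels), "pose" (4x4, takes a point from camera to world coordinates); the wrist camera has in their place "hand_eye" (4x4, takes a point from camera to tool coordinates, whose origin is the TCP and whose axes are the tool frame's). Camera axes: x right, y down, z forward; pixel columns grow to the right and rows downward; lengths in m; the calibration is good to about 2 mm. A picture is of the moment at which its call begins: read the wrist's pose just before it.
A pose or a line that the arm cannot do raises ctrl.MotionError and nothing moves.
- ctrl.job_done(): hands the job in, once; it reports no verdict.
The state is a dict: "clock": time; "joint_pos": joint angles; "qvel": joint speeds; "joint_torque": joint torques, N m; "eef_pos": TCP position; "orientation": TCP orientation; "force": force on the tool from outside, world axes, zero at the start; "moment": the same for the moment, N m; "opening": opening from 0.0 (shut) to 1.0 (fully open).
Only numpy, scipy, OpenCV 4.12 (cv2) and the standard library are available. Lean on these libraries where they do the work, as an engineer would, in place of code of your own. Each camera call takes 0.05 s, during which the arm holds its last target.

## Working session

There is one attempt and no reset: what is moved stays moved. The work goes in short steps, each a Python script; the robot and the scene stay as the last script left them, time stands still between calls to the robot, and variables do not carry over. Pictures are saved under pics/ and viewed, and the job is handed in when it is done.

```bash
mkdir -p pics; ls
python3 - <<'E'
from plant import ctrl
import cv2, numpy as np
s=ctrl.get_state(); print(s)
for n in ("scene","top"):
    c=ctrl.capture(n); cv2.imwrite(f"pics/{n}0.png",c["pixels"][:,:,::-1])
    np.savez(f"{n}0.npz",**c); print(n,c["camera_matrix"],c["pose"])
E
```

```text
pics
{'clock': 0.0, 'joint_pos': array([ 1.19118333e+00,  1.16501854e-01,  1.44228208e+00, -1.69308126e-06,
        1.58397414e+00, -3.78088962e-02]), 'qvel': array([ 0.00193078, -0.000721  ,  0.00021604, -0.00076593, -0.00029328,
       -0.00050714]), 'joint_torque': array([-1.08755859e-03, -7.21281052e+01, -6.22596502e+01,  7.77655444e-02,
        2.42537842e-02, -1.13073422e-04]), 'eef_pos': array([0.22619092, 0.63575882, 0.21788403]), 'orientation': array([ 2.56636182e+00,  1.81090804e+00, -1.53282237e-03]), 'force': array([-0.16906726,  0.10774861, -0.28992588]), 'moment': array([-0.0001738 ,  0.02680392,  0.01701007]), 'opening': 1.0007771728935262}
scene [[504.04590529   0.         282.95750595]
 [  0.         504.04590529 211.4998945 ]
 [  0.           0.           1.        ]] [[-0.78464175 -0.51733539  0.34161589  0.02525272]
 [-0.61974622  0.66866152 -0.41086055  0.58678164]
 [-0.0158727  -0.5340935  -0.8452764   1.37984946]
 [ 0.          0.          0.          1.        ]]
top [[439.2944433    0.         275.88889038]
 [  0.         439.2944433  212.92161846]
 [  0.           0.           1.        ]] [[-0.01932757 -0.99192514  0.12534337  0.36405896]
 [-0.99979894  0.01984451  0.00287672 -0.05287925]
 [-0.00534087 -0.12526257 -0.99210925  1.44594495]
 [ 0.          0.          0.          1.        ]]
```

View pics/scene0.png

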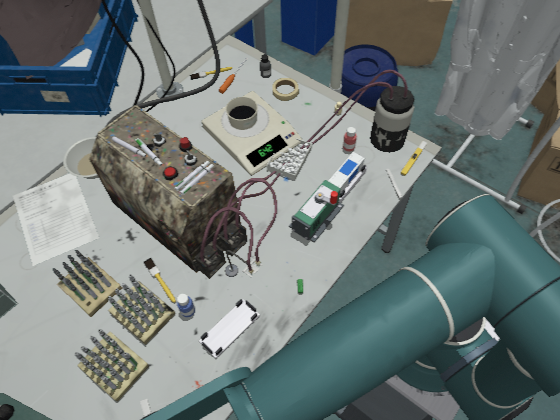

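View pics/top0.png

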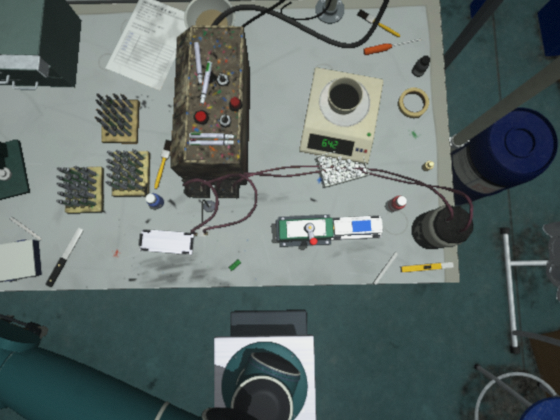

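The top view shows the green housing at px (275-332, 217-245), the cartridge at (335-382, 227), the red knob at about (313,241), the rack at (140-193, 242), the blue bottle at (155,201) and the red bottle at (397,203). Next I'll measure these.

```bash
cat > h.py <<'E'
import numpy as np, cv2
def cloud(c,T=None):
    K=c["camera_matrix"];z=c["z_map"].astype(float);T=c["pose"] if T is None else T
    v,u=np.mgrid[:z.shape[0],:z.shape[1]]
    P=np.stack([(u-K[0,2])*z/K[0,0],(v-K[1,2])*z/K[1,1],z],-1)
    W=P@T[:3,:3].T+T[:3,3]; W[z<=0]=np.nan
    return W
E
python3 - <<'E'
import numpy as np,cv2
from h import cloud
np.set_printoptions(precision=4,suppress=True)
ims=[]
for n,(x0,x1,y0,y1) in (("top",(125,405,185,265)),("scene",(165,405,120,360))):
    c=dict(np.load(n+"0.npz")); W=cloud(c); p=c["pixels"].astype(int)
    hsv=cv2.cvtColor(c["pixels"],cv2.COLOR_RGB2HSV).astype(int); H,S,V=hsv[...,0],hsv[...,1],hsv[...,2]
    box=np.zeros(H.shape,bool); box[y0:y1,x0:x1]=1
    red=((H<8)|(H>172))&(S>140)&(V>90)&box
    gr=(H>60)&(H<95)&(S>90)&box
    wh=(S<40)&(V>190)&box
    bl=(H>100)&(H<125)&(S>110)&box
    for nm,m in (("red",red),("green",gr),("white",wh),("blue",bl)):
        k,l,st,ce=cv2.connectedComponentsWithStats(m.astype(np.uint8))
        for i in range(1,k):
            if st[i,4]<12: continue
            Q=W[l==i]; Q=Q[np.isfinite(Q[:,0])]
            zt=np.percentile(Q[:,2],95); T=Q[abs(Q[:,2]-zt)<.008]
            r=cv2.minAreaRect((T[:,:2]*1000).astype(np.float32))
            print(n,nm,st[i],"ztop%.3f"%zt,np.median(T,0),"rect",np.array(r[0]),np.array(r[1]),r[2])
    cr=c["pixels"][y0:y1,x0:x1,::-1]
    f=min(800/cr.shape[1],600/cr.shape[0]); cv2.imwrite(f"pics/{n}crop.png",cv2.resize(cr,None,fx=f,fy=f,interpolation=cv2.INTER_CUBIC))
E
```

```text
top red [310 238   7   7  38] ztop0.152 [ 0.4424 -0.1571  0.1482] rect [ 442.3445 -157.0535] [18.002 17.477] 89.62979125976562
top green [325 218   8  19 121] ztop0.090 [ 0.4886 -0.2126  0.0856] rect [ 488.2114 -212.8661] [21.9752 57.4866] 84.84506225585938
top green [279 220   9  20 135] ztop0.090 [ 0.4836 -0.0672  0.0858] rect [484.9019 -68.8052] [56.5236 24.3014] 1.8929328918457031
top green [233 260   7   5  23] ztop0.023 [0.384  0.0803 0.0182] rect [386.3833  84.5655] [11.2687 19.2499] 17.138011932373047
top white [146 194   8   8  52] ztop0.093 [0.5909 0.3445 0.0888] rect [592.0871 345.9221] [22.9491 22.5864] 1.076874017715454
top white [398 196   7   9  56] ztop0.095 [ 0.5651 -0.4396  0.0902] rect [ 568.5444 -439.7182] [18.4182 26.5561] 77.05658721923828
top white [334 216  49  19 533] ztop0.077 [ 0.4934 -0.2805  0.0729] rect [ 493.1905 -305.0802] [ 45.6123 148.7242] 1.811220645904541
top white [287 220  39  18 553] ztop0.106 [ 0.4813 -0.1538  0.1072] rect [ 478.4035 -151.8599] [36.9981 16.0294] 5.212515830993652
top white [142 230  51  24 941] ztop0.017 [0.4592 0.3114 0.0121]
[... 3956 characters left out ...]
2 175.3766] [12.4119 24.0117] 48.65469741821289
scene white [177 293  11  10  84] ztop0.093 [0.5923 0.3492 0.0892] rect [593.2903 349.7769] [24.8663 26.6739] 46.36012649536133
scene white [ 199  299   56   58 1255] ztop0.016 [0.4609 0.3178 0.0121] rect [459.6605 315.2827] [170.0197  70.8062] 84.315185546875
scene blue [339 160  18  15 148] ztop0.077 [ 0.4941 -0.3109  0.0728] rect [ 493.0757 -310.85  ] [34.2184 57.9137] 4.599559783935547
scene blue [349 167  10  15  39] ztop0.059 [ 0.4713 -0.3161  0.0569] rect [ 471.3006 -314.7062] [ 2.8894 57.8749] 1.2940279245376587
scene blue [178 299  15  14  79] ztop0.068 [0.5793 0.3595 0.0641] rect [582.9674 353.8524] [37.6926 19.5982] 59.25975036621094
```

View pics/topcrop.png

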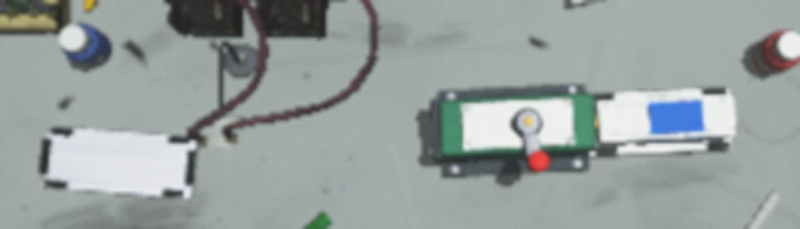

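View pics/scenecrop.png

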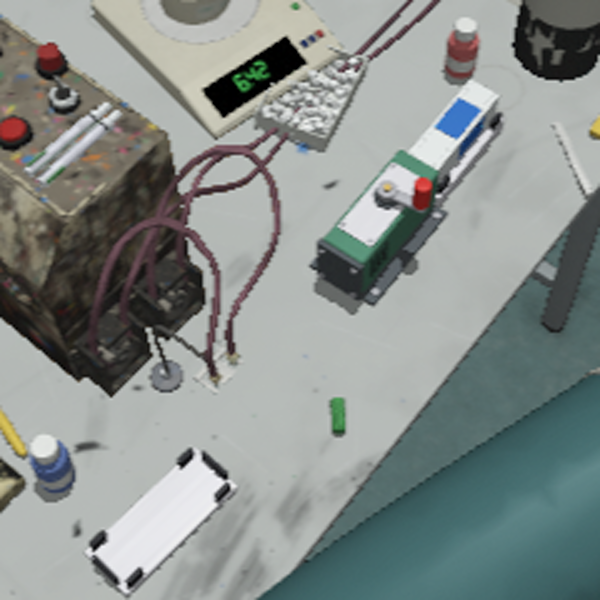

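The two cameras agree to a few mm: cartridge near (0.494,-0.303), yaw about 1.8°, crank axis about (0.489,-0.148), knob about (0.443,-0.155). I'll refine this with the wrist camera, rack first and then the rewinder, crossing above the hoses.

```bash
cat >> h.py <<'E'
from scipy.spatial.transform import Rotation as Ro
def down(a):
    c,s=np.cos(a),np.sin(a)
    return Ro.from_matrix(np.array([[c,s,0],[s,-c,0],[0,0,-1.]])).as_rotvec()
def snap(ctrl,name):
    s=ctrl.get_state(); c=ctrl.capture("wrist")
    T=np.eye(4);T[:3,:3]=Ro.from_rotvec(s["orientation"]).as_matrix();T[:3,3]=s["eef_pos"]
    c["pose"]=T@c["hand_eye"]; np.savez(name+".npz",**c)
    cv2.imwrite(f"pics/{name}.png",c["pixels"][:,:,::-1]); return c
E
python3 - <<'E'
from plant import ctrl
from h import *
np.set_printoptions(precision=4,suppress=True)
ctrl.movep([0.43,0.31,0.40],down(0.0)); c=snap(ctrl,"w_rack"); print(c["hand_eye"],c["camera_matrix"],ctrl.get_state()["joint_pos"])
ctrl.movep([0.45,-0.02,0.42],down(0.0))
ctrl.movep([0.45,-0.20,0.40],down(0.0)); c=snap(ctrl,"w_rew")
s=ctrl.get_state();print(s["clock"],s["force"],s["eef_pos"])
E
```

```text
[[ 1.      0.0004 -0.0006 -0.0009]
 [-0.0002  0.9541  0.2993 -0.0844]
 [ 0.0007 -0.2993  0.9541 -0.1663]
 [ 0.      0.      0.      1.    ]] [[302.3842   0.     282.3048]
 [  0.     302.3842 206.2389]
 [  0.       0.       1.    ]] [ 0.5778 -0.1868  1.4467  0.0001  1.8828  0.5761]
3.7667 [0.5235 0.3053 0.6547] [ 0.4504 -0.1989  0.4002]
```

View pics/w_rack.png

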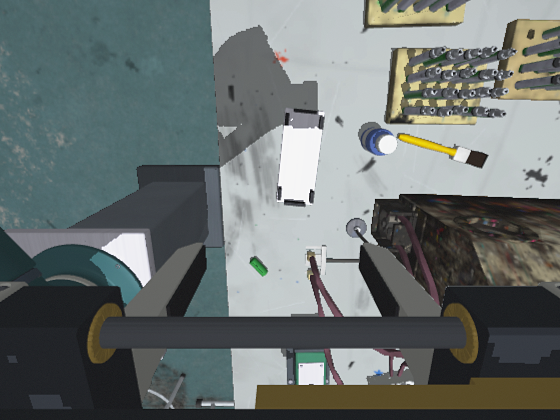

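View pics/w_rew.png

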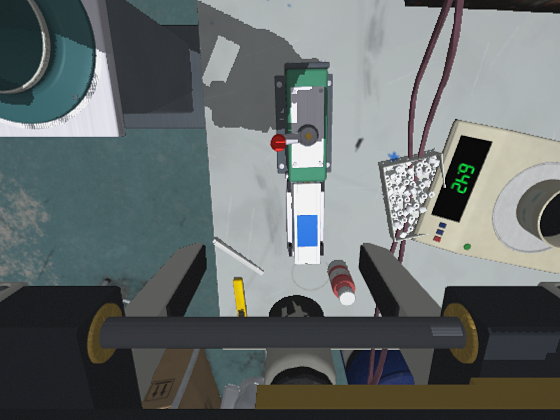

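The wrist views show the rack at px (278-325,108-206), knob at (278,142), hub at (308,133), cartridge at (290-323,183-265). I'll extract positions from these.

Run:
```python
from h import *
np.set_printoptions(precision=1,suppress=True)
def rect(W,m,zlo,zhi,nm):
    Q=W[m&(W[...,2]>zlo)&(W[...,2]<zhi)]*1000
    if len(Q)<5: print(nm,"none");return
    r=cv2.minAreaRect(Q[:,:2].astype(np.float32)); print(nm,len(Q),"med",np.median(Q,0),"rect",np.array(r[0]),np.array(r[1]),round(r[2],2))
for n in ("w_rack","w_rew","top0","scene0"):
    c=dict(np.load(n+".npz"));W=cloud(c);X,Y,Z=W[...,0],W[...,1],W[...,2]
    hsv=cv2.cvtColor(c["pixels"],cv2.COLOR_RGB2HSV).astype(int);H,S,V=hsv[...,0],hsv[...,1],hsv[...,2]
    A=np.ones(H.shape,bool)
    print(n)
    b=(abs(X-.46)<.06)&(abs(Y-.312)<.11)
    rect(W,b&(V>150),.008,.017," rack floor"); rect(W,b&(Z>.006),.006,.04," rack all")
    rect(W,b&(V<90),.02,.04," rack guides")
    b=(abs(X-.494)<.035)&(abs(Y+.303)<.09)
    rect(W,b,.066,.082," cart top")
    b=(abs(X-.488)<.08)&(abs(Y+.15)<.12)
    rect(W,b&(((H<8)|(H>172))&(S>140)),.142,.16," knob top")
    rect(W,b&~(((H<8)|(H>172))&(S>140))&(abs(X-.488)<.03),.109,.125," hub")
    rect(W,b,.083,.098," housing top")
```

```text
w_rack
 rack floor 2739 med [458.3 308.1  12.2] rect [459.1 312.8] [171.5  70.2] 84.53
 rack all 3667 med [459.1 317.3  12.4] rect [459.1 312.6] [171.9  70.2] 84.53
 rack guides 310 med [459.4 372.7  27.9] rect [458.3 313.6] [170.1  65.4] 84.56
 cart top none
 knob top none
 hub none
 housing top 1062 med [484.9 -88.6  87.1] rect [485. -92.] [62.9 91.8] 2.48
w_rew
 rack floor none
 rack all none
 rack guides none
 cart top 2153 med [ 492.  -298.    73.4] rect [ 493.7 -298.6] [ 58.8 161. ] 1.86
 knob top 186 med [ 443.2 -155.8  149.2] rect [ 443.  -156.5] [19.1 20.4] 5.29
 hub 76 med [ 488.2 -149.3  110. ] rect [ 488.5 -149.4] [20.3 20.7] 41.08
 housing top 4282 med [ 487.5 -120.    87.5] rect [ 486.3 -135. ] [ 64.1 177. ] 0.99
top0
 rack floor 796 med [459.5 312.4  11.6] rect [460.9 312. ] [172.3  72.9] 82.63
 rack all 1123 med [459.5 313.9  11.9] rect [462.3 320.2] [204.1 102.4] 86.46
 rack guides 62 med [467.  373.4  26.8] rect [459.1 311.1] [169.5  63. ] 84.99
 cart top 712 med [ 492.7 -302.2   72.8] rect [ 489.5 -296.4] [166.3  58. ] 89.85
 knob top 36 med [ 442.4 -157.2  148.2] rect [ 442.3 -157.1] [18.  17.5] 89.63
 hub 21 med [ 490.3 -151.8  111.5] rect [ 486.5 -154.4] [25.8 15.5] 43.42
 housing top 885 med [ 488.4 -128.4   87.1] rect [ 487.7 -135. ] [ 62.8 176.3] 1.41
scene0
 rack floor 1057 med [459.8 317.8  11.8] rect [460.  316.3] [172.3  71.6] 84.55
 rack all 1508 med [459.8 318.3  12. ] rect [459.9 311.1] [207.9 111.6] 87.46
 rack guides 119 med [460.2 372.3  26.7] rect [459.5 315.9] [172.8  67. ] 84.93
 cart top 526 med [ 493.4 -297.9   71.6] rect [ 490.8 -296.5] [ 56.8 161. ] 0.82
 knob top 33 med [ 443.5 -152.9  145.6] rect [ 444.2 -153.1] [15. 24.] 35.57
 hub 9 med [ 486.1 -145.8  110.4] rect [ 482.  -149.2] [32.  11.9] 1.7
 housing top 663 med [ 488.6 -114.    86.4] rect [ 479.3 -128.3] [ 81.2 180.2] 0.19
```

Run:
```python
from plant import ctrl
from h import *
np.set_printoptions(precision=4,suppress=True)
k=[0.443,-0.1563]
ctrl.movep([*k,0.21],down(0)); 
s=ctrl.get_state();print(s["clock"],s["force"],s["eef_pos"],s["orientation"])
ctrl.movel([*k,0.116])
s=ctrl.get_state();print(s["clock"],s["force"],s["eef_pos"])
ctrl.move_gripper(0.0)
for _ in range(2):
    s=ctrl.get_state();print(s["clock"],s["force"],s["moment"],s["eef_pos"],s["opening"]); ctrl.pause(.1)
snap(ctrl,"w_grip")
```

```text
4.5667 [-0.0574 -1.326   0.6329] [ 0.4437 -0.1562  0.2119] [3.1407 0.0015 0.0033]
5.3417 [0.7394 0.0903 0.4855] [ 0.4435 -0.1566  0.1172]
6.45 [ 7.6541  0.3401 -3.4091] [ 0.0559 -1.2399 -0.0262] [ 0.4437 -0.1562  0.1161] 0.2343946395842435
6.55 [ 7.2165  0.1192 -4.005 ] [-0.0455 -1.2215  0.0439] [ 0.4437 -0.1562  0.1161] 0.2309528149229937
```

View pics/w_grip.png

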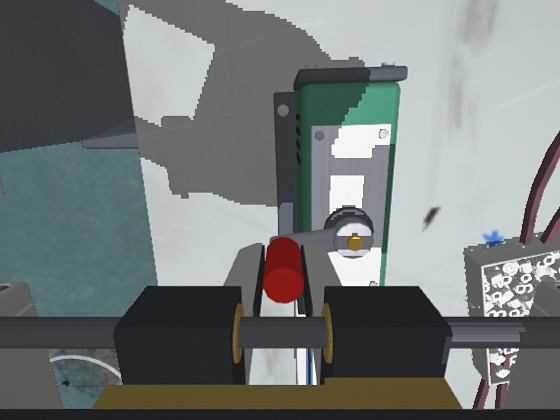

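Run:
```python
from plant import ctrl
from h import *
np.set_printoptions(precision=4,suppress=True)
s=ctrl.get_state();p=[0.4444,-0.1563,0.116]
ctrl.movel(p,feed=0.05)
s=ctrl.get_state();print(s["clock"],s["force"],s["moment"],s["eef_pos"],s["opening"])
```

```text
6.95 [-4.3856 -0.2532  2.9266] [-0.0496  1.02    0.0829] [ 0.4441 -0.1563  0.116 ] 0.22964693022929972
```

```bash
cat > wind.py <<'E'
from plant import ctrl
from h import *
import json
C=np.array([0.4884,-0.1493]);R=0.045;Z=0.116
def wind(phi,n,step,stop=-4.0,feed=0.06):
    low=0
    for i in range(n):
        phi+=np.radians(step)
        u=np.array([np.cos(phi),np.sin(phi)]);t=np.array([-u[1],u[0]])
        ctrl.movel([*(C+R*u),Z],feed=feed)
        s=ctrl.get_state();f=s["force"];e=s["eef_pos"][:2]-C
        ft=f[:2]@t;fr=f[:2]@u
        print("%.2f phi%.1f act%.1f r%.1f  ft%.1f fr%.1f fz%.1f op%.3f"%(s["clock"],np.degrees(phi),np.degrees(np.arctan2(e[1],e[0]))%360,1e3*np.hypot(*e),ft,fr,f[2],s["opening"]))
        if np.hypot(*f[:2])>30: print("STOP force");break
        low=low+1 if ft>stop else 0
        if low>=2 and i>2: print("DROP");break
    json.dump(phi,open("phi.json","w"));return phi
E
python3 - <<'E'
from wind import *
wind(np.radians(189),5,10,stop=99)
E
```

```text
7.23 phi199.0 act199.8 r44.9  ft5.5 fr0.5 fz0.6 op0.233
7.52 phi209.0 act209.7 r45.0  ft5.8 fr0.8 fz-0.1 op0.229
7.80 phi219.0 act219.7 r45.0  ft0.7 fr1.2 fz1.7 op0.231
8.08 phi229.0 act229.4 r45.0  ft1.7 fr1.7 fz2.8 op0.230
8.37 phi239.0 act239.6 r45.0  ft5.0 fr1.9 fz0.2 op0.231
```

Readings taken at rest are masked by overshoot, so I'll creep more slowly so that the drag shows up at the end of each step.

Run:
```python
from wind import *
p=wind(np.radians(239),3,6,stop=99,feed=0.03)
p=wind(p,3,5,stop=99,feed=0.015)
```

```text
8.68 phi245.0 act244.9 r45.0  ft-2.4 fr2.3 fz4.7 op0.229
8.98 phi251.0 act251.4 r45.0  ft4.1 fr2.4 fz1.0 op0.236
9.29 phi257.0 act257.1 r45.0  ft-2.7 fr3.7 fz4.6 op0.231
9.70 phi262.0 act262.8 r45.0  ft5.0 fr3.1 fz0.7 op0.232
10.11 phi267.0 act267.2 r45.0  ft-0.1 fr3.3 fz4.6 op0.232
10.52 phi272.0 act272.3 r45.0  ft-3.5 fr3.8 fz5.0 op0.234
```

Stick-slip leaves residuals of about ±5 N at rest, and these should collapse once the piston lets go. Release can't come before about 286° of crank, so I'll wind quickly to 270°, then use fine steps with a windowed residual test confirmed by a micro-creep test.

```bash
cat >> wind.py <<'E'
def creep(phi,n=7,step=1.0):
    """slow micro steps forward; returns the residual tangential forces (static drag shows as large negative)"""
    out=[]
    for i in range(n):
        phi+=np.radians(step);u=np.array([np.cos(phi),np.sin(phi)]);t=np.array([-u[1],u[0]])
        ctrl.movel([*(C+R*u),Z],feed=0.02)
        s=ctrl.get_state();out.append(s["force"][:2]@t)
    json.dump(phi,open("phi.json","w"))
    print("creep to %.1f t%.2f:"%(np.degrees(phi),s["clock"]),np.round(out,1));return phi,out
E
python3 - <<'E'
from wind import *
p=wind(np.radians(272),17,10,stop=99,feed=0.06)
p,_=creep(p)
E
```

```text
10.80 phi282.0 act282.5 r45.0  ft1.0 fr3.8 fz4.5 op0.227
11.08 phi292.0 act292.6 r45.0  ft4.4 fr4.6 fz2.6 op0.232
11.37 phi302.0 act302.6 r45.0  ft1.9 fr5.7 fz3.0 op0.231
11.65 phi312.0 act312.7 r45.0  ft4.7 fr5.0 fz2.2 op0.231
11.93 phi322.0 act322.5 r45.0  ft2.3 fr4.8 fz3.6 op0.234
12.22 phi332.0 act332.6 r45.0  ft4.3 fr5.0 fz2.5 op0.229
12.50 phi342.0 act342.5 r45.0  ft1.5 fr4.6 fz3.8 op0.230
12.78 phi352.0 act352.6 r45.0  ft5.1 fr4.2 fz4.6 op0.231
13.07 phi362.0 act2.4 r45.0  ft1.5 fr3.8 fz5.0 op0.231
13.35 phi372.0 act12.5 r44.9  ft4.3 fr4.0 fz5.7 op0.230
13.63 phi382.0 act22.4 r44.9  ft1.2 fr3.0 fz5.5 op0.232
13.92 phi392.0 act32.6 r44.9  ft4.7 fr2.3 fz6.2 op0.234
14.20 phi402.0 act42.4 r44.9  ft1.4 fr2.7 fz5.2 op0.235
14.48 phi412.0 act52.6 r44.9  ft2.3 fr2.1 fz6.0 op0.228
14.77 phi422.0 act62.4 r44.9  ft0.9 fr0.9 fz5.0 op0.232
15.05 phi432.0 act72.6 r44.8  ft3.5 fr1.1 fz7.1 op0.227
15.33 phi442.0 act82.3 r44.8  ft-0.1 fr1.7 fz6.0 op0.232
creep to 449.0 t17.08: [-2.5 -1.8  0.3 -0.2 -1.5 -1.3 -0.9]
```

Run:
```python
from wind import *
p=json.load(open("phi.json"))
p,_=creep(p,8,0.35)
s=ctrl.get_state();print(s["eef_pos"],s["force"])
```

```text
creep to 451.8 t19.08: [-1.3  2.   1.6  2.3  2.   0.2 -0.1  0.4]
[ 0.4868926  -0.10435713  0.11597157] [-0.25927916 -3.11473453  4.43465127]
```

Run:
```python
from wind import *
snap(ctrl,"w_mid"); c=ctrl.capture("scene"); cv2.imwrite("pics/sc_mid.png",cv2.resize(c["pixels"][120:280,250:440,::-1],None,fx=3.5,fy=3.5,interpolation=cv2.INTER_CUBIC))
```

```text
(no output)
```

View pics/w_mid.png

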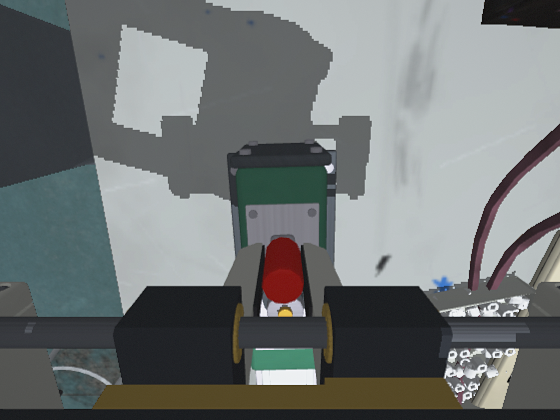

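View pics/sc_mid.png

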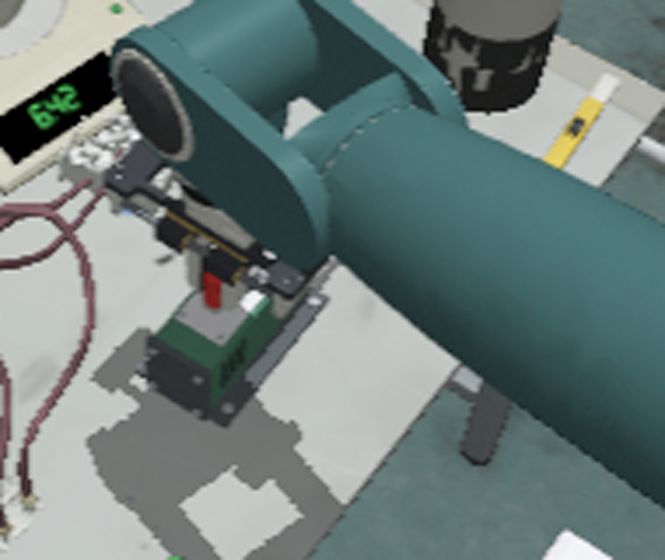

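Knob is still well held, at the +y side of the housing. The crank has turned about 263°, so release isn't due yet. I'll go on a little and watch how the residual relaxes.

Run:
```python
from wind import *
p=json.load(open("phi.json"))
p=wind(p,2,10,stop=99,feed=0.06)
def ft():
    s=ctrl.get_state();e=s["eef_pos"][:2]-C;e/=np.hypot(*e);return round(float(s["force"][:2]@[-e[1],e[0]]),2),np.round(np.abs(s["qvel"]).max(),4)
for k in range(4): ctrl.pause(0.03);print(ft())
p=wind(p,1,3,stop=99,feed=0.2)
for k in range(4): ctrl.pause(0.03);print(ft())
```

```text
19.47 phi461.8 act102.5 r45.0  ft5.3 fr-2.3 fz5.6 op0.231
19.75 phi471.8 act112.2 r45.0  ft1.7 fr-2.3 fz3.6 op0.229
(2.13, np.float64(0.0053))
(2.82, np.float64(0.0039))
(1.41, np.float64(0.0028))
(1.53, np.float64(0.0024))
20.13 phi474.8 act114.9 r45.0  ft-2.1 fr-4.0 fz3.2 op0.235
(-2.1, np.float64(0.0049))
(-2.61, np.float64(0.005))
(-1.64, np.float64(0.0021))
(0.59, np.float64(0.0078))
```

Run:
```python
from wind import *
p=json.load(open("phi.json"))
p=wind(p,3,10,stop=99,feed=0.12)
```

```text
20.52 phi484.8 act125.4 r45.0  ft-0.3 fr-2.9 fz3.6 op0.228
20.77 phi494.8 act135.2 r45.0  ft0.2 fr-3.1 fz4.1 op0.233
21.02 phi504.8 act145.1 r45.0  ft3.4 fr-1.6 fz4.2 op0.229
```

```bash
cat >> wind.py <<'E'
def run(n,thr=2.5,need=3):
    p=json.load(open("phi.json"));c=0
    for i in range(n):
        p+=np.radians(10);u=np.array([np.cos(p),np.sin(p)]);t=np.array([-u[1],u[0]])
        ctrl.movel([*(C+R*u),Z],feed=0.06);s=ctrl.get_state();f=s["force"];e=s["eef_pos"][:2]-C
        json.dump(p,open("phi.json","w"))
        a=(np.degrees(np.arctan2(e[1],e[0])-p)+180)%360-180
        print("%.2f phi%.1f d%.2f ft%.1f fr%.1f op%.3f"%(s["clock"],np.degrees(p),a,f[:2]@t,f[:2]@u,s["opening"]))
        c=c+1 if abs(f[:2]@t)<thr else 0
        if c>=need or np.hypot(*f[:2])>30: print("stop");break
E
python3 -c "
from wind import *
run(12)"
```

```text
21.30 phi514.8 d0.47 ft3.2 fr-2.7 op0.231
21.58 phi524.8 d0.24 ft-0.2 fr-2.5 op0.235
21.87 phi534.8 d0.39 ft2.2 fr-1.6 op0.231
22.15 phi544.8 d1.20 ft5.1 fr-1.2 op0.233
22.43 phi554.8 d2.92 ft19.3 fr-3.7 op0.234
22.72 phi564.8 d2.19 ft11.7 fr-2.4 op0.230
23.00 phi574.8 d1.45 ft9.1 fr-2.0 op0.231
23.28 phi584.8 d0.54 ft1.1 fr0.1 op0.233
23.57 phi594.8 d0.02 ft1.2 fr-0.3 op0.233
23.85 phi604.8 d-0.11 ft0.0 fr1.3 op0.227
stop
```

Clear event at 545-555°: the arm's built-up push ran ahead (+19 N, 2.9° lead), then the residuals fell to about 0. So release came about 356° in (≈50 mm deep, within the stated range). We're now about 55-60° (≈1 rad) past it, more than the 0.6 rad needed and well under half a turn. I'll let go here and look at the cartridge.

Run:
```python
from wind import *
np.set_printoptions(precision=4,suppress=True)
ctrl.move_gripper(1.0)
s=ctrl.get_state();print(s["clock"],s["force"],s["eef_pos"],s["opening"])
p=s["eef_pos"];ctrl.movel([p[0],p[1],0.24],feed=0.2)
ctrl.movep([0.49,-0.27,0.30],down(np.radians(1.8)))
snap(ctrl,"w_cart");s=ctrl.get_state();print(s["clock"],s["force"],s["eef_pos"])
c=dict(np.load("w_cart.npz"));W=cloud(c)
im=c["pixels"];cv2.imwrite("pics/w_cartz.png",cv2.resize(im[60:280,200:400,::-1],None,fx=2.7,fy=2.7,interpolation=cv2.INTER_CUBIC))
hsv=cv2.cvtColor(im,cv2.COLOR_RGB2HSV).astype(int)
X,Y,Z=[W[...,i] for i in range(3)]
m=(abs(X-.494)<.05)&(abs(Y+.303)<.1)&(Z>.068)&(Z<.08)&((hsv[...,2]>150)|((hsv[...,0]>100)&(hsv[...,1]>100)))
m=cv2.morphologyEx(m.astype(np.uint8),cv2.MORPH_OPEN,np.ones((3,3)))>0
Q=W[m]*1000;r=cv2.minAreaRect(Q[:,:2].astype(np.float32));print("cart",r,np.median(Q[:,2]))
m=((hsv[...,0]<8)|(hsv[...,0]>172))&(hsv[...,1]>140)&(Z>.143)&(Z<.16)&(Y>-.25)
Q=W[m]*1000;print("knob",Q.mean(0),len(Q))
```

```text
25.0667 [-0.589  -0.5295 -0.3062] [ 0.4692 -0.19    0.116 ] 1.0003868660000725
26.375 [-0.3443  0.1543 -0.2164] [ 0.4897 -0.2696  0.2981]
cart ((492.2860412597656, -308.30072021484375), (46.088172912597656, 141.2523651123047), 1.6920452117919922) 73.4718414305765
knob [ 468.2154 -189.9143  149.0221] 360
```

View pics/w_cart.png

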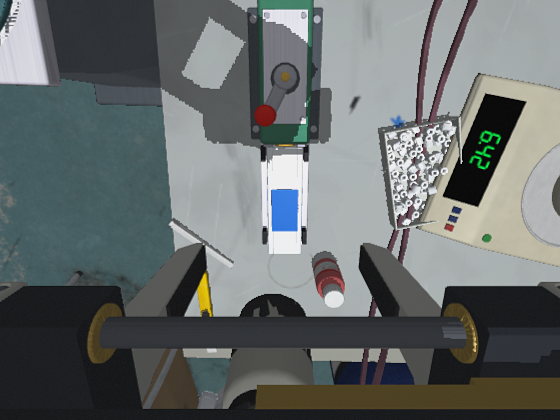

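View pics/w_cartz.png

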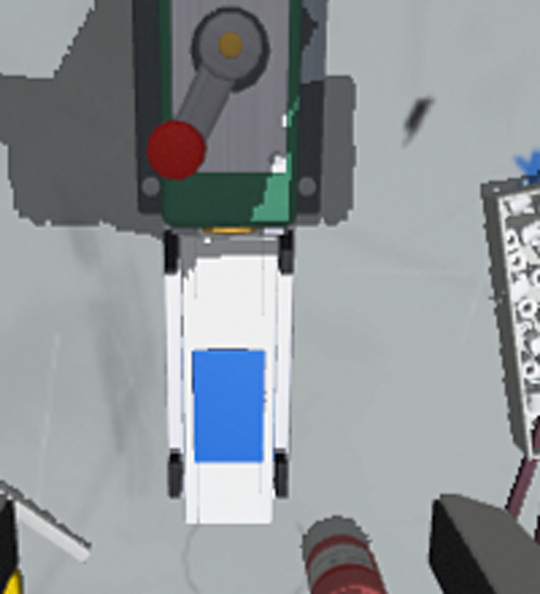

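Run:
```python
from h import *
np.set_printoptions(precision=1,suppress=True,linewidth=200)
c=dict(np.load("w_cart.npz"));W=cloud(c)*1000
for v in range(138,160):
    print(v,[ (c["pixels"][v,u].tolist(),W[v,u].round(0).tolist()) for u in (278,287,295)])
cv2.imwrite("pics/gap.png",cv2.resize(c["pixels"][125:175,250:325,::-1],None,fx=10,fy=10,interpolation=cv2.INTER_NEAREST))
```

```text
138 [([36, 66, 55], [481.0, -217.0, 87.0]), ([40, 68, 58], [492.0, -217.0, 86.0]), ([78, 149, 120], [502.0, -216.0, 85.0])]
139 [([37, 67, 55], [481.0, -218.0, 87.0]), ([38, 69, 57], [492.0, -218.0, 88.0]), ([78, 148, 121], [502.0, -217.0, 87.0])]
140 [([39, 68, 57], [481.0, -219.0, 85.0]), ([38, 67, 55], [492.0, -219.0, 84.0]), ([76, 148, 120], [502.0, -219.0, 87.0])]
141 [([37, 66, 54], [481.0, -221.0, 86.0]), ([36, 65, 55], [492.0, -220.0, 86.0]), ([66, 128, 103], [502.0, -220.0, 86.0])]
142 [([36, 62, 53], [481.0, -222.0, 85.0]), ([35, 62, 52], [493.0, -221.0, 86.0]), ([31, 55, 45], [502.0, -221.0, 86.0])]
143 [([35, 57, 47], [481.0, -223.0, 84.0]), ([30, 53, 45], [493.0, -223.0, 85.0]), ([34, 57, 46], [502.0, -222.0, 86.0])]
144 [([80, 73, 43], [481.0, -224.0, 83.0]), ([138, 114, 52], [493.0, -224.0, 81.0]), ([62, 68, 61], [503.0, -224.0, 83.0])]
145 [([125, 100, 45], [481.0, -228.0, 60.0]), ([225, 178, 71], [493.0, -227.0, 63.0]), ([103, 102, 102], [505.0, -230.0, 37.0])]
146 [([110, 101, 82], [481.0, -230.0, 59.0]), ([103, 89, 70], [493.0, -229.0, 64.0]), ([110, 113, 116], [50
[... 1017 characters left out ...]
, 73.0]), ([175, 176, 179], [504.0, -237.0, 73.0])]
155 [([175, 176, 179], [482.0, -239.0, 73.0]), ([246, 245, 246], [493.0, -239.0, 73.0]), ([246, 245, 246], [503.0, -238.0, 75.0])]
156 [([246, 245, 246], [482.0, -241.0, 74.0]), ([240, 240, 241], [493.0, -240.0, 73.0]), ([241, 241, 241], [504.0, -240.0, 74.0])]
157 [([240, 240, 240], [482.0, -242.0, 73.0]), ([239, 239, 240], [493.0, -242.0, 73.0]), ([240, 239, 240], [504.0, -241.0, 74.0])]
158 [([239, 239, 240], [482.0, -243.0, 73.0]), ([239, 239, 239], [493.0, -243.0, 74.0]), ([240, 239, 240], [504.0, -243.0, 74.0])]
159 [([239, 239, 239], [482.0, -245.0, 73.0]), ([239, 239, 239], [nan, nan, nan]), ([240, 239, 240], [504.0, -244.0, 74.0])]
```

View pics/gap.png

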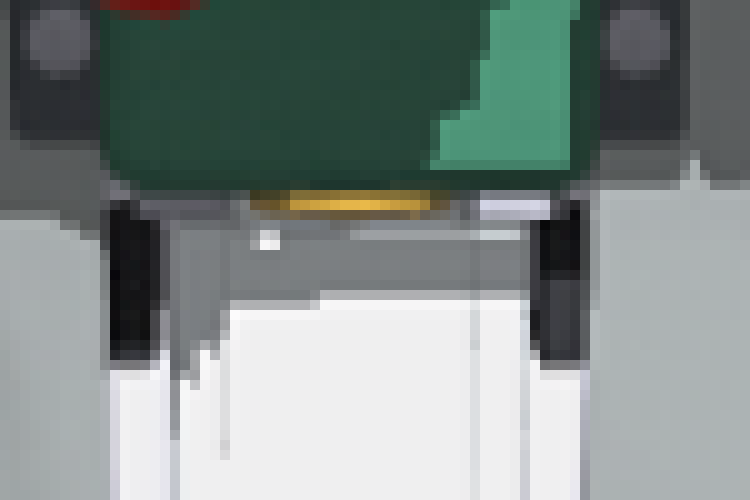

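The gap view shows the brass piston (px 275-295, row 145) with its nose at y≈-0.2285. The cartridge mouth is at about -0.229, with the bore floor visible just past it. So the piston is out, but only by about 1 mm. The buffer is still over 15 mm away, so I'll wind about 30° (4 mm) more for a safe clearance.

Run:
```python
from wind import *
np.set_printoptions(precision=4,suppress=True)
p=json.load(open("phi.json"));u=np.array([np.cos(p),np.sin(p)]);k=C+R*u
ctrl.movep([*k,0.20],down(0)); ctrl.movel([*k,Z],feed=0.2)
ctrl.move_gripper(0.0); s=ctrl.get_state();print(s["clock"],s["force"],s["opening"])
run(3,need=99)
ctrl.move_gripper(1.0)
s=ctrl.get_state();print(s["clock"],s["force"],s["eef_pos"],s["opening"])
e=s["eef_pos"];ctrl.movel([e[0],e[1],0.24],feed=0.2)
ctrl.movep([0.492,-0.29,0.27],down(np.radians(1.8)))
c=snap(ctrl,"w_cart2");s=ctrl.get_state();print(s["clock"],s["force"],s["eef_pos"])
W=cloud(c)*1000
cv2.imwrite("pics/gap2.png",cv2.resize(c["pixels"][70:230,220:360,::-1],None,fx=4,fy=4,interpolation=cv2.INTER_NEAREST))
u=287
b=np.where(abs(W[:,u,1]+227)<12)[0]
for v in b: print(v,c["pixels"][v,u].tolist(),W[v,u].round(0).tolist())
```

```text
28.6333 [-0.5333  0.0742  0.0886] 0.23244165868126845
28.92 phi614.8 d0.60 ft0.6 fr1.0 op0.229
29.20 phi624.8 d0.55 ft0.8 fr0.8 op0.229
29.48 phi634.8 d0.49 ft1.1 fr2.6 op0.229
30.7 [0.6776 0.4754 0.1382] [ 0.4922 -0.1941  0.116 ] 0.9980071576082843
32.0 [ 0.0177 -1.3604 -0.8607] [ 0.4917 -0.2897  0.2684]
121 [39, 68, 56] [493.0, -216.0, 86.0]
122 [38, 68, 55] [493.0, -217.0, 87.0]
123 [39, 69, 56] [493.0, -218.0, 86.0]
124 [37, 67, 55] [493.0, -219.0, 87.0]
125 [36, 64, 54] [493.0, -220.0, 87.0]
126 [35, 63, 52] [493.0, -221.0, 84.0]
127 [30, 58, 49] [493.0, -222.0, 85.0]
128 [55, 61, 45] [493.0, -224.0, 84.0]
129 [101, 84, 42] [494.0, -226.0, 63.0]
130 [112, 89, 39] [494.0, -227.0, 63.0]
131 [108, 88, 44] [494.0, -228.0, 65.0]
132 [103, 93, 75] [494.0, -229.0, 64.0]
133 [102, 106, 111] [494.0, -230.0, 67.0]
134 [126, 129, 133] [494.0, -231.0, 74.0]
135 [121, 125, 129] [494.0, -232.0, 74.0]
136 [122, 126, 129] [494.0, -233.0, 72.0]
137 [122, 127, 130] [494.0, -234.0, 72.0]
138 [121, 125, 129] [494.0, -235.0, 72.0]
139 [121, 125, 129] [494.0, -236.0, 74.0]
140 [122, 125, 128] [494.0, -238.0, 72.0]
141 [123, 126, 130] [494.0, -239.0, 73.0]
```

View pics/gap2.png

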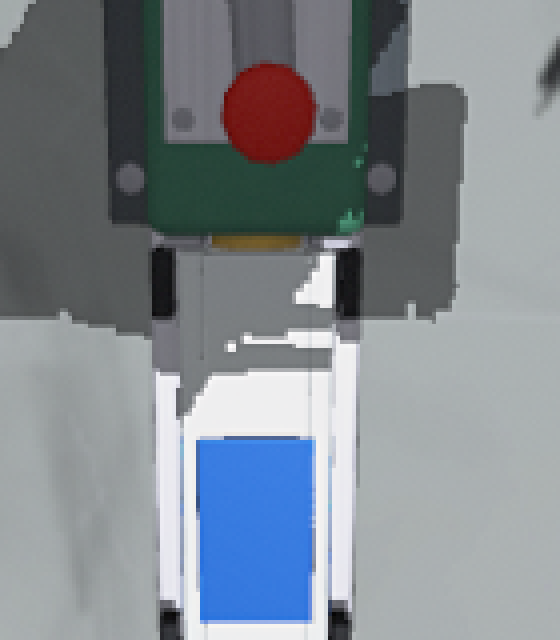

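The brass part hasn't moved, so it may be a fixed bush, or the piston or rod still spanning the gap. I'll compare with the gap in the pictures taken before winding.

Run:
```python
from h import *
c=dict(np.load("w_rew.npz"));W=cloud(c)*1000
for u in (300,306,312):
  print(u)
  for v in np.where((abs(W[:,u,1]+227)<9))[0]: print(v,c["pixels"][v,u].tolist(),W[v,u].round(0).tolist())
cv2.imwrite("pics/gap0.png",cv2.resize(c["pixels"][165:200,275:335,::-1],None,fx=10,fy=10,interpolation=cv2.INTER_NEAREST))
c=dict(np.load("top0.npz"));cv2.imwrite("pics/gapt.png",cv2.resize(c["pixels"][210:250,315:355,::-1],None,fx=12,fy=12,interpolation=cv2.INTER_NEAREST))
```

```text
300
179 [79, 155, 125] [478.0, -219.0, 88.0]
180 [72, 139, 113] [478.0, -221.0, 86.0]
181 [75, 117, 99] [478.0, -223.0, 86.0]
182 [106, 109, 112] [481.0, -236.0, 36.0]
183 [125, 128, 130] [479.0, -231.0, 66.0]
184 [204, 205, 208] [479.0, -230.0, 74.0]
185 [247, 246, 247] [479.0, -232.0, 73.0]
186 [243, 243, 243] [479.0, -234.0, 72.0]
187 [242, 242, 242] [479.0, -235.0, 74.0]
306
179 [80, 153, 123] [487.0, -219.0, 86.0]
180 [69, 135, 109] [488.0, -221.0, 85.0]
181 [79, 115, 90] [488.0, -223.0, 85.0]
182 [106, 92, 69] [489.0, -230.0, 62.0]
183 [143, 145, 151] [489.0, -230.0, 68.0]
184 [235, 236, 238] [489.0, -231.0, 72.0]
185 [245, 244, 245] [489.0, -232.0, 74.0]
186 [242, 242, 243] [489.0, -234.0, 74.0]
187 [242, 242, 242] [489.0, -236.0, 74.0]
312
179 [77, 149, 121] [497.0, -219.0, 87.0]
180 [65, 128, 104] [497.0, -221.0, 86.0]
181 [83, 118, 105] [497.0, -223.0, 85.0]
182 [118, 119, 124] [502.0, -236.0, 35.0]
183 [171, 171, 173] [499.0, -230.0, 68.0]
184 [249, 249, 249] [499.0, -230.0, 74.0]
185 [243, 243, 244] [499.0, -232.0, 73.0]
186 [242, 242, 242] [499.0, -234.0, 75.0]
187 [242, 242, 242] [499.0, -236.0, 73.0]
```

View pics/gap0.png

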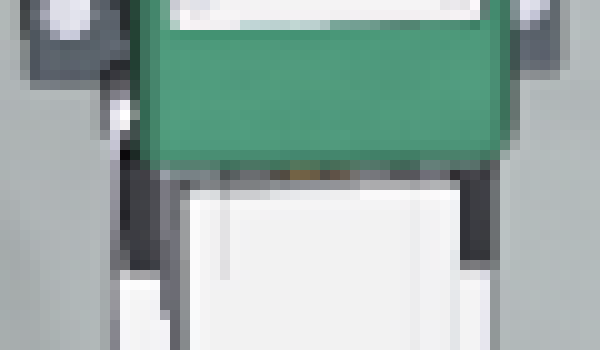

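View pics/gapt.png

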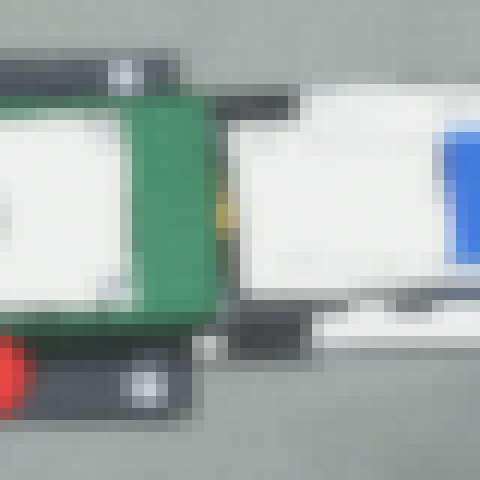

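Before winding, the gap held a narrow (~12 mm) brass rod. Now it shows the wide (~25 mm) piston, so I need a sharper view from straight above the gap, which is on the way to the cartridge anyway.

Run:
```python
from h import *
from plant import ctrl
np.set_printoptions(precision=4,suppress=True)
ctrl.movel([0.4921,-0.312,0.14],feed=0.25)
c=snap(ctrl,"w_gap3");s=ctrl.get_state();print(s["clock"],s["eef_pos"],c["pose"][:3,3])
W=cloud(c)*1000
for u in (282,250):
  print(u)
  for v in np.where((abs(W[:,u,1]+227)<6)&(W[:,u,2]<100))[0]: print(v,c["pixels"][v,u].tolist(),W[v,u].round(1).tolist())
cv2.imwrite("pics/gap3.png",cv2.resize(c["pixels"][60:200,190:370,::-1],None,fx=4,fy=4,interpolation=cv2.INTER_NEAREST))
```

```text
32.725 [ 0.4928 -0.3119  0.142 ] [ 0.4888 -0.2272  0.3076]
282
102 [36, 62, 52] [488.4, -221.2, 85.0]
103 [33, 60, 50] [488.4, -221.8, 84.7]
104 [35, 59, 49] [488.5, -222.5, 85.6]
105 [33, 55, 46] [488.5, -223.1, 84.3]
106 [29, 52, 44] [488.5, -223.8, 82.8]
107 [52, 56, 41] [488.5, -224.4, 83.2]
108 [98, 83, 42] [488.5, -224.9, 64.2]
109 [114, 92, 42] [488.6, -225.7, 64.0]
110 [112, 91, 42] [488.6, -226.4, 63.7]
111 [112, 91, 41] [488.6, -227.1, 63.6]
112 [111, 89, 39] [488.6, -227.9, 65.3]
113 [106, 85, 36] [488.6, -228.6, 64.0]
114 [96, 85, 65] [488.7, -229.3, 63.4]
115 [107, 110, 117] [488.7, -230.4, 35.3]
116 [124, 128, 131] [488.7, -230.7, 72.2]
117 [122, 126, 129] [488.7, -231.4, 73.0]
118 [123, 127, 130] [488.8, -232.1, 73.8]
119 [121, 125, 129] [488.8, -232.8, 74.2]
250
101 [38, 65, 54] [466.4, -221.3, 86.9]
102 [34, 62, 51] [466.2, -221.9, 85.2]
103 [34, 60, 50] [466.2, -222.5, 85.5]
104 [33, 58, 49] [466.1, -223.2, 84.6]
105 [31, 55, 46] [466.2, -223.9, 85.2]
106 [26, 50, 40] [465.9, -224.5, 82.8]
107 [67, 73, 73] [466.0, -225.2, 83.0]
108 [115, 114, 122] [460.3, -225.5, 27.4]
109 [88, 87, 94] [464.3, -226.5, 67.1]
110 [93, 93, 100] [464.3, -227.2, 67.1]
111 [90, 91, 97] [464.4, -227.9, 67.6]
112 [82, 83, 89] [464.3, -228.6, 67.0]
113 [83, 84, 90] [464.3, -229.4, 67.1]
114 [105, 104, 111] [460.3, -230.6, 27.1]
115 [86, 87, 91] [460.3, -231.4, 26.8]
116 [17, 18, 18] [461.8, -232.0, 41.8]
117 [23, 25, 25] [461.8, -232.8, 42.2]
```

View pics/gap3.png

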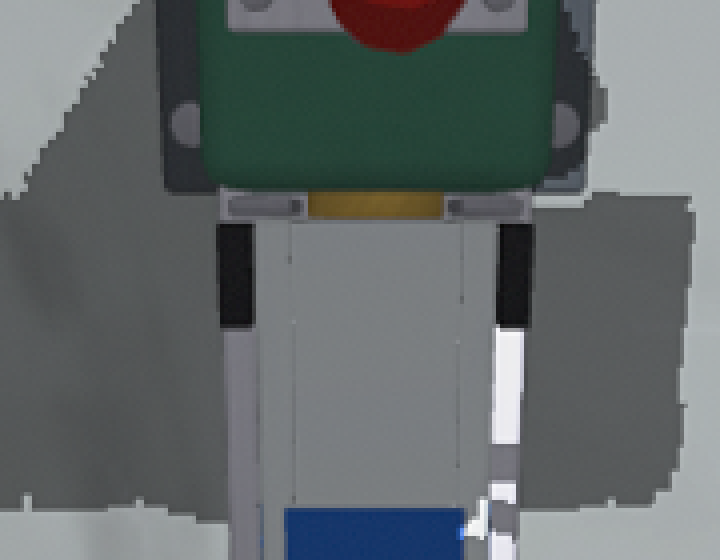

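Run:
```python
from h import *
for n,rows,us in (("w_gap3",(113,114,115,116),range(262,304,2)),("w_cart",(145,146,147,148),range(270,304,2)),("w_rew",(181,182,183),range(296,318,2))):
    c=dict(np.load(n+".npz"));W=cloud(c)*1000
    print(n)
    for v in rows:
        print(v," ".join("%d:%d/%d"%(W[v,u,0],W[v,u,1],W[v,u,2]) if np.isfinite(W[v,u,0]) else "nan" for u in us))
        print("   R-B"," ".join(str(int(c["pixels"][v,u,0])-int(c["pixels"][v,u,2])) for u in us))
```

```text
w_gap3
113 473:-229/67 473:-229/44 474:-229/28 477:-228/56 479:-228/58 480:-228/59 482:-228/62 484:-228/62 485:-228/65 487:-228/62 488:-228/63 490:-228/63 491:-228/64 493:-228/64 494:-228/63 496:-228/62 497:-228/61 499:-228/59 501:-228/58 503:-228/53 506:-228/32
   R-B -4 -5 -5 53 56 64 65 69 66 69 70 70 73 69 64 65 64 60 57 29 -7
114 471:-230/28 472:-230/27 474:-230/26 477:-229/55 479:-229/58 480:-229/60 482:-229/60 484:-229/62 485:-229/63 487:-229/62 488:-229/63 490:-229/63 491:-229/63 493:-229/62 494:-229/62 496:-229/62 497:-229/62 499:-229/59 501:-228/56 503:-228/52 506:-229/27
   R-B -4 -6 -5 22 25 29 32 32 30 35 31 32 34 31 29 29 29 28 25 11 -8
115 473:-230/72 474:-230/59 474:-230/36 476:-230/36 478:-230/35 480:-230/36 481:-230/34 483:-230/35 485:-230/33 486:-230/34 488:-230/35 490:-230/35 492:-230/36 493:-230/35 495:-230/36 497:-230/33 499:-230/34 500:-230/35 502:-229/34 504:-229/35 505:-229/44
   R-B -5 -5 -5 -8 -10 -10 -10 -10 -10 -10 -10 -10 -9 -11 -9 -8 -11 -9 -8 -8 -5
116 473:-231/73 475:-231/71 476:-231/74 478:-231/72 479:-230/72 481:-230/74 482:-230/72 484:-230/74 485:-
[... 1144 characters left out ...]
1:-230/72 494:-230/72 496:-229/74 499:-230/72 501:-229/73 504:-229/74 507:-229/73 509:-229/73 512:-229/73
   R-B -6 -6 -6 -4 -5 -6 -7 -5 -7 -6 -7 -6 -6 -6 -11 -10 -7
w_rew
181 471:-222/85 nan 477:-222/86 481:-222/85 484:-222/86 487:-222/84 490:-222/86 493:-222/86 497:-222/84 500:-222/85 503:-222/84
   R-B -27 -28 -24 -28 -8 -11 -16 -18 -22 -22 -22
182 472:-229/63 477:-235/35 480:-235/35 484:-235/35 485:-229/63 489:-229/62 492:-229/63 498:-235/35 502:-235/35 505:-233/43 506:-229/63
   R-B -11 -8 -6 8 46 37 24 5 -6 -4 -5
183 472:-230/67 477:-237/34 479:-230/65 482:-230/66 485:-230/67 489:-230/67 492:-229/68 495:-230/67 499:-229/68 502:-229/68 505:-229/71
   R-B -6 -5 -5 -7 -8 -8 -6 -5 -2 -2 -4
```

In both close-up views the slit at the cartridge mouth shows bare bore floor (z≈35 mm) across its full width. So nothing crosses from the rod into the bore: the brass part is a fixed round gland, flush with the posts, and the piston is clear. Next I grasp the cartridge and lift gently, watching the force.

Run:
```python
from h import *
from plant import ctrl
np.set_printoptions(precision=4,suppress=True)
def st(n):
    s=ctrl.get_state();print(n,round(s["clock"],2),s["force"],s["eef_pos"],round(s["opening"],3));return s
g=[0.4924,-0.305]
ctrl.movel([*g,0.10],feed=0.2); s0=st("above")
ctrl.movel([*g,0.037],feed=0.12); st("down")
ctrl.move_gripper(0.0); st("grip")
for z in (0.040,0.044,0.052):
    ctrl.movel([*g,z],feed=0.03); s=st("lift")
    if abs((s["force"]-s0["force"])[:2]).max()>12 or s["force"][2]<-12: print("STOP");break
else:
    ctrl.movel([*g,0.12],feed=0.15); st("up"); snap(ctrl,"w_lift")
```

```text
above 33.08 [ 0.158  -0.0927 -0.0953] [ 0.4926 -0.3049  0.101 ] 0.998
down 33.75 [-0.3533  1.01    0.252 ] [ 0.4928 -0.3053  0.0379] 1.002
grip 34.55 [ 0.4108  0.3899 -0.0722] [ 0.4924 -0.305   0.037 ] 0.493
lift 34.8 [ 0.1035  0.5233 -3.0306] [ 0.4924 -0.305   0.0401] 0.498
lift 35.08 [-0.3043  0.4819 -2.5091] [ 0.4925 -0.3051  0.0443] 0.491
lift 35.5 [-0.029   0.6403 -2.8533] [ 0.4925 -0.3051  0.0523] 0.491
up 36.1 [-0.0069  0.5321 -2.6858] [ 0.4921 -0.3048  0.1191] 0.491
```

```bash
ls -la pics
```

```text
total 5084
drwxr-xr-x 2 agent agent   4096 Dec  7 01:03 .
drwxr-xr-x 3 agent agent   4096 Dec  7 01:03 ..
-rw-r--r-- 1 agent agent  95235 Dec  7 00:59 gap.png
-rw-r--r-- 1 agent agent  54019 Dec  7 01:00 gap0.png
-rw-r--r-- 1 agent agent 194446 Dec  7 01:00 gap2.png
-rw-r--r-- 1 agent agent 204002 Dec  7 01:01 gap3.png
-rw-r--r-- 1 agent agent  50041 Dec  7 01:00 gapt.png
-rw-r--r-- 1 agent agent 386267 Dec  7 00:58 sc_mid.png
-rw-r--r-- 1 agent agent 349393 Dec  7 00:53 scene0.png
-rw-r--r-- 1 agent agent 435071 Dec  7 00:53 scenecrop.png
-rw-r--r-- 1 agent agent 352696 Dec  7 00:53 top0.png
-rw-r--r-- 1 agent agent 189629 Dec  7 00:53 topcrop.png
-rw-r--r-- 1 agent agent 323911 Dec  7 00:59 w_cart.png
-rw-r--r-- 1 agent agent 323429 Dec  7 01:00 w_cart2.png
-rw-r--r-- 1 agent agent 342936 Dec  7 00:59 w_cartz.png
-rw-r--r-- 1 agent agent 323753 Dec  7 01:01 w_gap3.png
-rw-r--r-- 1 agent agent 282937 Dec  7 00:55 w_grip.png
-rw-r--r-- 1 agent agent 309031 Dec  7 01:03 w_lift.png
-rw-r--r-- 1 agent agent 276099 Dec  7 00:57 w_mid.png
-rw-r--r-- 1 agent agent 331397 Dec  7 00:55 w_rack.png
-rw-r--r-- 1 agent agent 327435 Dec  7 00:55 w_rew.png
```

It lifted freely: 2.75 N of weight (0.28 kg) and no side force. Now a check of how it sits in the grip.

Run:
```python
from h import *
c=dict(np.load("w_lift.npz"));W=cloud(c)*1000;X,Y,Z=[W[...,i] for i in range(3)]
m=(abs(X-492)<60)&(Y>-400)&(Y<-215)&(Z>148)&(Z<165)
k,l,st,_=cv2.connectedComponentsWithStats(m.astype(np.uint8));i=1+np.argmax(st[1:,4]);Q=W[l==i]
print(st[i],cv2.minAreaRect(Q[:,:2].astype(np.float32)),np.median(Q[:,2]),Q.min(0),Q.max(0))
```

```text
[  198   133   171   184 19436] ((490.8382873535156, -274.8579406738281), (78.25774383544922, 91.77545166015625), 0.6088235378265381) 155.52878912970107 [ 451.94662593 -320.9803792   148.02356457] [ 530.1814359  -228.77569499  164.99502501]
```

View pics/w_lift.png

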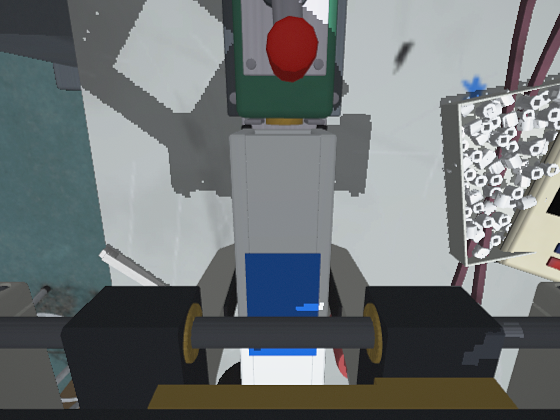

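The grip is square, with the near end at y≈-0.229, so the cartridge centre is about +1 mm along y from the TCP. On over the hoses to the rack.

Run:
```python
from h import *
from plant import ctrl
np.set_printoptions(precision=4,suppress=True)
def st(n):
    s=ctrl.get_state();print(n,round(s["clock"],2),s["force"],s["eef_pos"],round(s["opening"],3));return s
a=np.radians(-5.47)
ctrl.movel([0.4924,-0.305,0.38],feed=0.3)
ctrl.movep([0.45,-0.05,0.42],down(0)); 
ctrl.movep([0.45,0.2,0.40],down(a)); st("past hoses")
t=[0.4591,0.3118]
ctrl.movep([*t,0.20],down(a)); st("above")
ctrl.movel([*t,0.07],feed=0.15); snap(ctrl,"w_pre"); st("pre")
```

```text
past hoses 39.17 [ 0.0585 -0.0677 -1.5447] [0.4506 0.199  0.3999] 0.492
above 40.09 [-0.0277 -0.5232 -1.754 ] [0.4599 0.3113 0.2018] 0.492
pre 41.16 [-0.0396  0.2197 -2.4234] [0.4597 0.3121 0.0713] 0.494
```

View pics/w_pre.png

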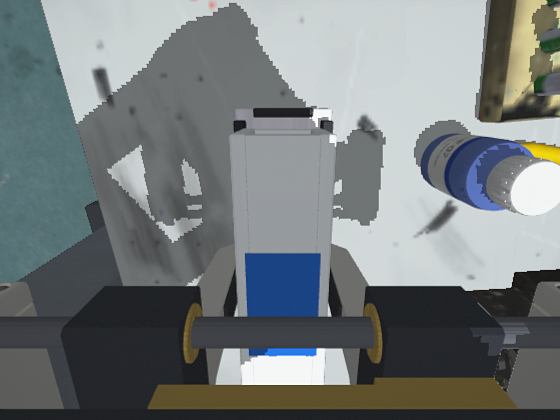

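The cartridge lines up with the rack: its far guides show at px (240,125) and (326,125), either side of it, and the end stop is beyond at (283,112). Lowering.

Run:
```python
from h import *
from plant import ctrl
np.set_printoptions(precision=4,suppress=True)
def st(n):
    s=ctrl.get_state();print(n,round(s["clock"],2),s["force"],s["eef_pos"],round(s["opening"],3));return s
t=[0.4591,0.3118];ok=True
for z in (0.038,0.030,0.026,0.0235):
    ctrl.movel([*t,z],feed=0.06); s=st("low")
    if abs(s["force"][:2]).max()>8 or s["force"][2]>4: print("contact");ok=s["force"][2]>4 and z<0.026;break
if ok:
    z=s["eef_pos"][2]
    while s["force"][2]<-0.6 and z>0.0205:
        z-=0.0008; ctrl.movel([*t,z],feed=0.02); s=st("touch")
```

```text
low 41.84 [-0.2756  0.9425 -2.0373] [0.4591 0.3118 0.038 ] 0.495
low 42.12 [ 0.8587 -0.3337 -1.9204] [0.4589 0.3117 0.0296] 0.488
low 42.38 [-0.0736  0.3996 -2.4675] [0.459  0.3117 0.0258] 0.49
low 42.62 [-0.0027  0.7462 -2.6852] [0.4591 0.3118 0.0234] 0.494
touch 42.88 [-0.1114  0.3686 -2.7605] [0.4591 0.3118 0.0226] 0.492
touch 43.12 [-0.4437 -0.2539  1.0853] [0.4593 0.3119 0.022 ] 0.493
```

It touched the floor at TCP z≈0.022, exactly as predicted, without hitting the guides. Release, retreat and check.

Run:
```python
from h import *
from plant import ctrl
np.set_printoptions(precision=4,suppress=True)
ctrl.move_gripper(1.0)
ctrl.movel([0.4591,0.3118,0.15],feed=0.2)
ctrl.movep([0.43,0.29,0.36],down(np.radians(-5.47)))
c=snap(ctrl,"w_fin");s=ctrl.get_state();print(s["clock"],s["force"])
W=cloud(c)*1000;X,Y,Z=[W[...,i] for i in range(3)]
m=(abs(X-459)<60)&(abs(Y-312)<110)&(Z>50)&(Z<75)
m=cv2.morphologyEx(m.astype(np.uint8),cv2.MORPH_OPEN,np.ones((3,3)))>0
Q=W[m];print("cart",cv2.minAreaRect(Q[:,:2].astype(np.float32)),np.percentile(Q[:,2],[5,50,95]))
m=(abs(X-585)<60)&(abs(Y-350)<50)&(Z>83)&(Z<98);print("bottle0",np.median(W[m],0))
c=ctrl.capture("top");cv2.imwrite("pics/top_fin.png",cv2.resize(c["pixels"][170:290,120:420,::-1],None,fx=2.6,fy=2.6,interpolation=cv2.INTER_CUBIC))
W=cloud(c)*1000;X,Y,Z=[W[...,i] for i in range(3)]
for nm,x,y in(("b0",592,346),("b1",567,-440)):
    m=(abs(X-x)<40)&(abs(Y-y)<40)&(Z>83)&(Z<98);print(nm,np.median(W[m],0) if m.any() else None)
```

```text
45.7333 [-0.3292 -0.2354 -1.0402]
cart ((458.3692626953125, 312.8387451171875), (148.5060272216797, 47.43389892578125), 84.3781509399414) [56.9474 58.5649 60.1455]
bottle0 [591.1784 348.237   89.5585]
b0 [592.1282 344.828   88.4722]
b1 [ 568.3991 -439.3377   88.8616]
```

View pics/w_fin.png

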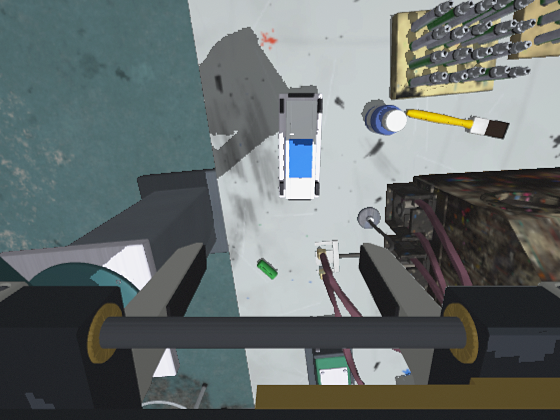

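View pics/top_fin.png

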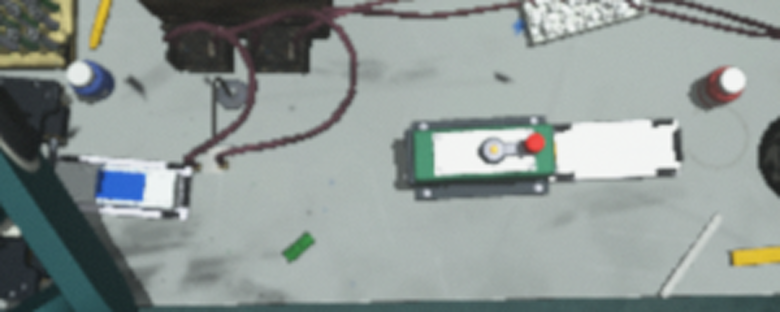

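The cartridge lies flat in the rack: centre (0.458,0.313), 84.4° against the rack's 84.5°, top at 58.5 mm (12+46 expected). The cradle is empty and the bottles haven't moved. Handing in.

```bash
python3 -c "
from plant import ctrl
ctrl.job_done(); print(ctrl.get_state()['clock'])"
```

```text
the job is handed in; nothing more can be done
the job is handed in; nothing more can be done
```

I wound the crank until the piston let go and stopped short of the buffer. The freed cartridge now lies flat in the left-hand rack, and I handed the job in at about 46 s.

- **Winding:** I turned the crank anticlockwise for about 446° in all. The piston let go about 356 to 366° in, roughly 50 mm of rod. I stopped about 80 to 90° past that, so about 11 to 13 mm of rod, against the 5 mm needed and the 25 mm to the buffer.
- **Cartridge:** It lifted freely with only its own weight on the gripper (about 2.75 N, 0.28 kg) and no side force. I carried it over the hoses and set it down between the guides without touching them. It measures within 1 mm and 0.2° of the rack's centre line, with its top at 58.5 mm (58 mm expected).
- **Surroundings:** The cradle is empty. Both bottles stand where they were, to within 2 mm of measurement.

Two checks were less clear than I wanted:
- **Drag reading:** I could only read the force when the arm was at rest, and it never showed the full 7 to 11 N. I took the release from a sudden jump (+19 N, arm about 3° ahead) followed by near-zero force.
- **Piston position:** A brass part in the gap first looked like a piston that was barely out, so I gripped the knob again and wound 30° more. It had not moved, so I took it to be a fixed gland. The cartridge mouth was already empty in the earlier picture, so those 30° were probably not needed. The buffer itself was out of sight, so its clearance comes from the crank angle.

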